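# Put the microscope objectives away in the rack by length

### The job

The objectives are off the microscope and stand about on the bench: put all four away in the grey storage rack, one upright in each well with its nose up, in order of length, the shortest in the well next to the rack's carrying knob and the longest in the well at the other end. Set each one down gently, do not drop it, and leave the eyepiece and the oil bottle standing among them where they are.

Things in the scene. Friction and masses are not known exactly. Their poses are not given: they have to be found in the camera images.
- objective_38: the shortest of four loose microscope objectives: a round steel barrel 38 mm tall in all, standing upright on the bench, nose and front lens up. From the bottom: a 25 mm diameter, 6 mm long dark threaded mount, then a plain cylinder 30 mm in diameter from 6 to 33 mm height (grip it there), then a very broad blunt nose (27 mm) with a 19 mm front lens. About 60 to 220 g. Origin: centre of its underside; its z axis points up to the nose.
- objective_48: the second shortest of four loose microscope objectives: a round steel barrel 48 mm tall in all, standing upright on the bench, nose and front lens up. From the bottom: a 25 mm diameter, 6 mm long dark threaded mount, then a plain cylinder 30 mm in diameter from 6 to 34 mm height (grip it there), then a nose stepping in and tapering to 18 mm, 11 mm front lens. About 60 to 220 g. Origin: centre of its underside; its z axis points up to the nose.
- objective_58: the second longest of four loose microscope objectives: a round steel barrel 58 mm tall in all, standing upright on the bench, nose and front lens up. From the bottom: a 25 mm diameter, 6 mm long dark threaded mount, then a plain cylinder 30 mm in diameter from 6 to 36 mm height (grip it there), then a nose tapering to 14 mm, 7 mm front lens. About 60 to 220 g. Origin: centre of its underside; its z axis points up to the nose.
- objective_68: the longest of four loose microscope objectives: a round steel barrel 68 mm tall in all, standing upright on the bench, nose and front lens up. From the bottom: a 25 mm diameter, 6 mm long dark threaded mount, then a plain cylinder 30 mm in diameter from 6 to 38 mm height (grip it there), then a long nose tapering to 10 mm, tiny front lens. About 60 to 220 g. Origin: centre of its underside; its z axis points up to the nose.
- well1: the storage rack's well next to the carrying knob (36 mm from the knob's axis): a round recess 41 mm wide, 5 mm deep, black rubber floor. The rack is a grey plastic block 226 x 56 x 13 mm, fixed, at any angle on the bench; a bright metal carrying knob, 47 mm high, 24 mm wide, stands at one end only. Origin: centre of the well's floor, 8 mm above the bench; x along the row to the knob, z up.
- well2: the storage rack's well second from the knob: a round recess 41 mm wide, 5 mm deep, black rubber floor. The four wells lie 50 mm apart in one straight row; an objective's 25 mm mount stands in a well with 8 mm of play all round. Origin: centre of the well's floor, 8 mm above the bench; x along the row to the knob, z up.
- well3: the storage rack's well third from the knob: a round recess 41 mm wide, 5 mm deep, black rubber floor. The four wells lie 50 mm apart in one straight row; an objective's 25 mm mount stands in a well with 8 mm of play all round. Origin: centre of the well's floor, 8 mm above the bench; x along the row to the knob, z up.
- well4: the storage rack's well farthest from the knob: a round recess 41 mm wide, 5 mm deep, black rubber floor. The four wells lie 50 mm apart in one straight row; an objective's 25 mm mount stands in a well with 8 mm of play all round. Origin: centre of the well's floor, 8 mm above the bench; x along the row to the knob, z up.
- eyepiece: a loose microscope eyepiece, not to be moved: black head 38 mm in diameter with a rubber eyecup on a 30 mm steel tube, 52 mm tall, standing upright among the objectives. Origin: centre of its underside, z up.
- oil_bottle: a loose closed amber bottle of immersion oil, not to be moved: 32 mm in diameter, 62 mm tall, standing upright among the objectives. Origin: centre of its underside, z up.
There are look-alikes about, which are no part of the job. Leave any purple look-alike of the objective_58 alone. What is shaped like the objective_68 but red is not meant.

How it is judged:
By the outcome, as a careful person would: the job done as asked, in the order asked, and still so for the second after the job is handed in, with the robot touching nothing.
It also fails if it takes over 120 s, if anything falls off the work surface, if the arm or the gripper's body presses on something with over 40 N, if the wrist force passes 120 N, or if a joint passes its speed limit or range.

### The arm

A 6-joint arm with a two-finger parallel gripper is mounted at the origin on the work surface. World frame = base frame: x ahead of the robot, y to its left, z up, the work surface at z = 0. Lengths are in m, angles in degrees, forces in N, time in s.
With the tool pointing down it reaches from about 0.275 to 1 m from the base axis. Payload 8.4 kg.
Tool frame: the origin (TCP) lies between the finger pads; the fingertips stand r.tcp_to_tips ahead of it and the grasp point (between the pads) lies 2 mm behind it (r.tcp_to_tips is the distance from the TCP to the fingertips, in m); x points along the fingers, z is the direction in which the jaws open and shut, and the axes are right-handed (so a half turn about x gives the same grasp; the last joint's range is limited). The gripper opens to 85 mm and grips with 20 to 120 N. Pads are 22 mm wide; open, the fingers measure 114 mm over their backs; the gripper's body (76 mm by 85 mm) begins 54 mm behind the grasp point. The pads swing forward as they close: fully open they stand 13 mm farther back than shut.
Start: joints at [76.295, 20.225, 93.587, -0, 66.188, -0.138], TCP at [0.147, 0.608, 0.214] pointing down, gripper open.
Joint ranges: [-150.9, 150.9], [-52.94, 120.26], [3.33, 152.33], [-74.26, 254.26], [0, 154.13], [-172.89, 172.89]. Speed limits (degrees/s): [127.2, 127.2, 159.86, 180, 180, 180].

### API

Orientations are given as [roll, pitch, yaw] about the fixed x, y, z axes, in that order (R = Rz(yaw) Ry(pitch) Rx(roll)).
In Python, from plant import r gives the robot as it stands. The module is installed in compiled form; this text tells all that it offers.
- The arm moves only by the tool arm_command, never from a script. Its argument "commands" is a list of rows, each an object with "slide": the shift along the world's x, y, z in m, a list of three; "spin": the turn about the world's z in degrees. In form: [{"slide": [dx, dy, dz], "spin": spin}, ...]. A call has 1 to 5 rows; each row is the pose to reach, as a shift and turn from the pose commanded when the call began; what a row does not reach only later rows make up. A row lasts 1/10 s, in which the tool goes at most 50 mm and 8.59 degrees, less where a joint would pass 70% of its speed; a pose out of reach is approached as far as the arm can. A call with a gripper value outside its range is refused whole. "grip" is the finger opening in m, from 0 to 0.0854, set as the call begins (left out, the last holds). The fingers move at their own pace and stop on an object; "grip_force" is the grip in N (left out, the last holds). Time passes only in rows, so rows that repeat a pose let the fingers close. It gives the time, the measured TCP pose, the force and the opening at its end, in the units of the state.
- r.observe(): the state, without advancing time (a new reading comes with each control period).
- r.grab_frame(name): name is "side" or "top"; returns the picture (420x560x3 uint8, red, green, blue); there is no depth.
- r.camera_model(name): a dict with "fx", "fy", "cx", "cy" (pixels), "D" ([k1, k2, p1, p2, k3] as OpenCV has them; the pictures are not rectified), "rvec" (rotation vector, rad) and "tvec" (3), from world to camera coordinates, as OpenCV has them. Camera axes: x right, y down, z forward; pixel columns grow to the right and rows downward; lengths in m; the calibration is good to about 2 mm. A picture is of the moment at which its call begins. camera_model takes no time and is no camera call.
- r.finish_job(): hands the job in, once; it reports no verdict.
Trained networks look in the newest picture that a camera, given by its name, has taken for a name from the list of things; names that differ only in an ending like _2 or _b are one class to them, and where a whole thing is asked for, a point or a joint stands for the part that bears it (a point fixed in the world has none). Each returns a list of dicts, best first, with "confidence" (0 to 1); they miss things now and then, are a little off and sometimes report something else, mostly with a low value. They report only what shows in the picture. A call takes as long as a camera call. They do not tell look-alikes from the thing itself.
- r.recognise(camera, thing): "extent" ([left, top, right, bottom] in pixels, round what is visible of it).
- r.silhouettes(camera, thing): "region" (420x560 bool, what is visible of it) and "extent" ([left, top, right, bottom] in pixels, round what is visible of it).
- r.spot_point(camera, thing): "point" ([column, row] in pixels: a listed point, or the origin of a listed thing).
The state is a dict: "clock": time; "joint_pos": joint angles; "qvel": joint speeds; "joint_efforts": joint torques, N m; "position": TCP position; "tool_rot": TCP orientation; "contact_force": force on the tool from outside, world axes, zero at the start; "moment": the same for the moment, N m; "gripper_width": opening from 0.0 (shut) to 1.0 (fully open).
Only numpy, scipy, OpenCV 4.12 (cv2) and the standard library are available. Lean on these libraries where they do the work, as an engineer would, in place of code of your own. Each camera call takes 0.05 s, during which the arm holds its last target. There are 200 camera calls.

## Working session

There is one attempt and no reset: what is moved stays moved. The work goes in short steps, Python scripts to look and compute and a tool call to move; the robot and the scene stay as the last step left them, time stands still between calls to the robot, and variables do not carry over. Pictures are saved under pics/ and viewed, about 12 in all and at most 16, crops included, and the job is handed in when it is done.

Besides the shell and the picture viewer there is one more tool, called after "Call:" as name([rows], argument=value, ...), one row to a line, values as JSON. arm_command: Moves the arm, as the interface text tells. Its arguments: {"type":"object","properties":{"commands":{"type":"array","items":{"type":"object","properties":{"slide":{"type":"array","items":{"type":"number"}},"spin":{"type":"number"}}}},"grip":{"type":"number"},"grip_force":{"type":"number"}},"required":["commands"]}

```bash
mkdir -p pics
python3 - <<'E'
from plant import r
import cv2
print(r.observe(), r.tcp_to_tips)
for c in("top","side"):
    im=r.grab_frame(c); cv2.imwrite(f"pics/{c}0.png",cv2.cvtColor(im,cv2.COLOR_RGB2BGR)); print(c,r.camera_model(c))
    for t in ["objective_38","objective_48","objective_58","objective_68","well1","well2","well3","well4","eyepiece","oil_bottle"]:
        print(t,[(round(d["confidence"],2),[round(float(x)) for x in d["point"]]) for d in r.spot_point(c,t)])
E
```

```text
{'clock': 0.0, 'joint_pos': array([ 7.62941012e+01,  2.02616746e+01,  9.36297033e+01,  4.63229461e-04,
        6.61881880e+01, -1.36046231e-01]), 'qvel': array([-0.02340401,  0.0767391 ,  0.04428734, -0.05802065, -0.18796054,
       -0.05698131]), 'joint_efforts': array([-2.58442751e-04, -6.05223227e+01, -3.42082858e+01, -1.28318602e-04,
        9.28901281e-03,  6.44856755e-06]), 'position': array([0.14650582, 0.60706425, 0.21316587]), 'tool_rot': array([ 179.55896512,   89.92043297, -104.01107474]), 'contact_force': array([-0.72759641, -0.51449884,  0.93739836]), 'moment': array([-0.03533274, -0.01757065, -0.01337716]), 'gripper_width': 1.00105284470169} 0.017
top {'fx': 441.96669180577345, 'fy': 441.96669180577345, 'cx': 284.0219424655207, 'cy': 214.1426750092526, 'D': array([-0.05631691,  0.        ,  0.        ,  0.        ,  0.        ]), 'rvec': array([ 2.17243684, -2.18596619,  0.11195459]), 'tvec': array([0.00837044, 0.54906544, 0.91601751])}
objective_38 [(0.75, [406, 250]), (0.68, [401, 286]), (0.6, [157, 206]), (0.59, [176, 284]), (0.58, [184, 249]), (0.5, [454, 251])]
obj
[... 1360 characters left out ...]
, 332]), (0.51, [224, 178])]
objective_58 [(0.94, [266, 335]), (0.8, [256, 184]), (0.73, [287, 167]), (0.71, [281, 393]), (0.71, [222, 332]), (0.51, [224, 178])]
objective_68 [(0.94, [266, 335]), (0.8, [256, 184]), (0.73, [287, 167]), (0.71, [281, 393]), (0.71, [222, 332]), (0.51, [224, 178])]
well1 [(0.69, [320, 225]), (0.6, [312, 236]), (0.55, [300, 252]), (0.53, [292, 269])]
well2 [(0.69, [320, 225]), (0.6, [312, 236]), (0.55, [300, 252]), (0.53, [292, 269])]
well3 [(0.69, [320, 225]), (0.6, [312, 236]), (0.55, [300, 252]), (0.53, [292, 269])]
well4 [(0.69, [320, 225]), (0.6, [312, 236]), (0.55, [300, 252]), (0.53, [292, 269])]
eyepiece [(0.87, [351, 326])]
oil_bottle [(0.56, [257, 147])]
```

View pics/top0.png

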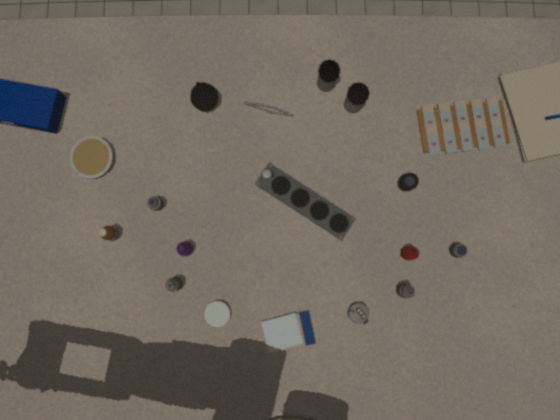

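View pics/side0.png

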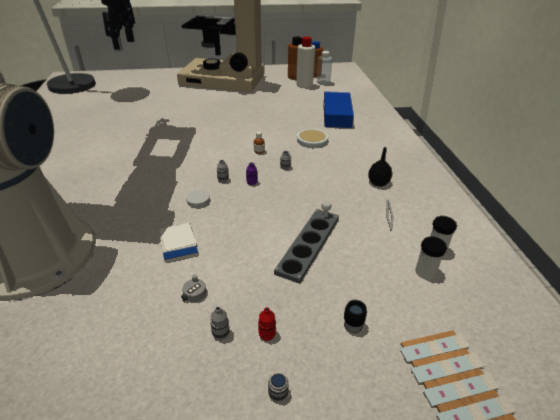

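The top view shows the rack running (267,172) to (340,222) with the knob at its upper left. Around it are four grey objectives near (155,203), (174,284), (405,289) and (459,250), a purple one at (185,248) and a red one at (410,252). The side view agrees. Next I triangulate and measure heights.

```bash
cat > h.py <<'E'
from plant import r
import cv2, numpy as np
CM={c:r.camera_model(c) for c in("top","side")}
def ray(c,uv):
    m=CM[c];K=np.array([[m["fx"],0,m["cx"]],[0,m["fy"],m["cy"]],[0,0,1]])
    n=cv2.undistortPoints(np.array([[uv]],float),K,m["D"]).ravel()
    R=cv2.Rodrigues(m["rvec"])[0]; return -R.T@m["tvec"], R.T@np.array([n[0],n[1],1])
def onz(c,uv,z):
    o,d=ray(c,uv); return o+d*(z-o[2])/d[2]
def proj(c,p):
    m=CM[c];K=np.array([[m["fx"],0,m["cx"]],[0,m["fy"],m["cy"]],[0,0,1]])
    return cv2.projectPoints(np.array([p],float),m["rvec"],m["tvec"],K,m["D"])[0].ravel()
def tri(a,b):
    o1,d1=ray("top",a);o2,d2=ray("side",b)
    s=np.linalg.lstsq(np.c_[d1,-d2],o2-o1,rcond=None)[0]
    p,q=o1+s[0]*d1,o2+s[1]*d2; return (p+q)/2,np.linalg.norm(p-q)
E
python3 - <<'E'
from h import *
np.set_printoptions(precision=4,suppress=True)
for n,a,b in [("A",(401,286),(222,332)),("B",(454,251),(281,393)),("C",(176,284),(224,178)),("D",(157,206),(287,167)),("purple",(184,249),(256,184)),("red",(406,250),(266,335)),
 ("w",(338,221),(292,269)),("w",(321,210),(300,252)),("w",(298,198),(312,236)),("w",(281,189),(320,225)),("eye",(406,185),(351,326)),("oil",(113,231),(257,147))]:
    print(n,tri(a,b),onz("top",a,0)[:2],onz("side",b,0)[:2])
for c in("top","side"):
    for d in r.silhouettes(c,"objective_38"):
        e=d["extent"];g=d["region"]; ys,xs=np.nonzero(g); print(c,round(d["confidence"],2),np.round(e),g.sum())
im=cv2.cvtColor(r.grab_frame("side"),cv2.COLOR_RGB2BGR)
f=lambda u,v:cv2.resize(im[v-35:v+35,u-45:u+45],None,fx=4,fy=4,interpolation=cv2.INTER_CUBIC)
cv2.imwrite("pics/crop.png",np.vstack([np.hstack([f(222,325),f(281,384)]),np.hstack([f(224,172),f(287,161)])]))
it=cv2.cvtColor(r.grab_frame("top"),cv2.COLOR_RGB2BGR)
cv2.imwrite("pics/rack.png",cv2.convertScaleAbs(cv2.resize(it[155:245,245:365],None,fx=6,fy=6,interpolation=cv2.INTER_CUBIC),alpha=1.6))
E
```

```text
A (array([ 0.3916, -0.2474,  0.0036]), np.float64(0.003691686637635918)) [ 0.3932 -0.2484] [ 0.3896 -0.2446]
B (array([ 0.472 , -0.3685,  0.0009]), np.float64(0.008129115446910109)) [ 0.4679 -0.3685] [ 0.4761 -0.3683]
C (array([0.4046, 0.2373, 0.007 ]), np.float64(0.005973795594727186)) [0.4012 0.2391] [0.4074 0.2479]
D (array([0.5766, 0.2827, 0.0004]), np.float64(0.011320286647050867)) [0.571  0.2834] [0.5824 0.2836]
purple (array([ 0.4836,  0.2242, -0.0097]), np.float64(0.013791221609363285)) [0.4766 0.2226] [0.4894 0.2092]
red (array([ 0.4679, -0.2612,  0.0008]), np.float64(0.006462505064575136)) [ 0.4711 -0.2616] [ 0.4647 -0.2605]
w (array([ 0.5345, -0.1127,  0.0041]), np.float64(0.0018248102331770253)) [ 0.5357 -0.1134] [ 0.5343 -0.1087]
w (array([ 0.5574, -0.075 ,  0.0133]), np.float64(0.00261443585188182)) [ 0.5601 -0.0764] [ 0.5591 -0.061 ]
w (array([ 0.5883, -0.0261,  0.0116]), np.float64(0.005876521703856278)) [ 0.5869 -0.0262] [ 0.5946 -0.013 ]
w (array([0.6111, 0.0102, 0.0104]), np.float64(0.011386969146351941)) [0.607 0.011] [0.6204 0.0228]
eye (array([ 0.614 , -0.2647,  0.0054]), np.float64(0.0002445364533429372)) [ 0.6148 -0.2662] [ 0.6159 -0.2608]
oil (array([0.5114, 0.3725, 0.0189]), np.float64(0.008022042896850217)) [0.5165 0.3794] [0.5101 0.407 ]
top 0.79 [448. 244. 470. 258.] 203
top 0.56 [165. 277. 184. 292.] 217
top 0.52 [398. 279. 412. 299.] 212
top 0.49 [399. 243. 420. 261.] 174
top 0.48 [148. 196. 163. 211.] 170
top 0.44 [178. 244. 194. 256.] 163
side 0.82 [258. 308. 276. 339.] 470
side 0.78 [267. 375. 288. 401.] 480
side 0.73 [246. 165. 260. 184.] 219
side 0.59 [211. 305. 232. 340.] 539
side 0.48 [278. 149. 291. 167.] 194
side 0.48 [220. 161. 230. 182.] 196
```

View pics/crop.png

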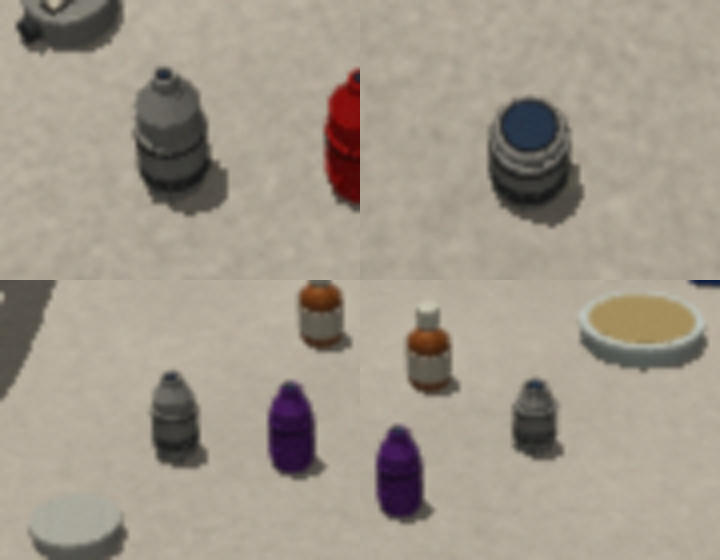

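View pics/rack.png

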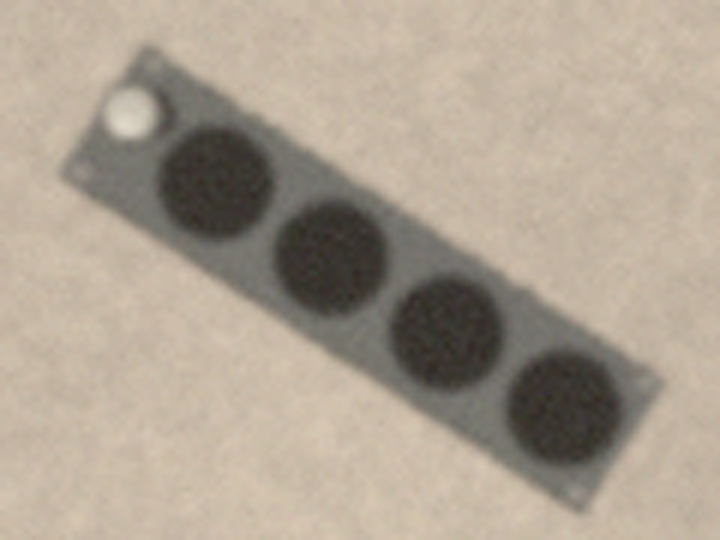

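The crops suggest top-left A is the longest, B (big blue lens) is the shortest, C is 58 and D is 48. To confirm kind and position I fit projected shape models to the silhouettes in both views.

```bash
cat > fit.py <<'E'
from h import *
from scipy.optimize import minimize
P={38:[(0,12.5),(6,12.5),(6,15),(33,15),(33,13.5),(38,13.5)],48:[(0,12.5),(6,12.5),(6,15),(34,15),(34,13),(48,9)],
58:[(0,12.5),(6,12.5),(6,15),(36,15),(58,7)],68:[(0,12.5),(6,12.5),(6,15),(38,15),(68,5)],"eye":[(0,15),(30,15),(30,19),(52,19)],"oil":[(0,16),(40,16),(50,7),(62,7)]}
t=np.linspace(0,2*np.pi,24)
S=8
def mask(c,x,y,k,box,z0=0):
    m=np.zeros(((box[3]-box[1])*S,(box[2]-box[0])*S),np.uint8)
    R=[np.array([proj(c,(x+q/1e3*np.cos(a),y+q/1e3*np.sin(a),z0+z/1e3)) for a in t]) for z,q in P[k]]
    for a,b in zip(R,R[1:]):
        h=cv2.convexHull(np.vstack([a,b]).astype(np.float32))
        cv2.fillPoly(m,[np.round((h+0.5-[box[0],box[1]])*S).astype(np.int32)],1)
    return cv2.resize(m.astype(np.float32),None,fx=1/S,fy=1/S,interpolation=cv2.INTER_AREA)
def fit(regs,x,y,kinds,z0=0):
    out=[]
    B={c:[int(v) for v in (np.nonzero(g)[1].min()-12,np.nonzero(g)[0].min()-12,np.nonzero(g)[1].max()+13,np.nonzero(g)[0].max()+13)] for c,g in regs.items()}
    def err(p,k,cs):
        e=0
        for c in cs:
            b=B[c];e+=np.abs(mask(c,p[0],p[1],k,b,z0)-regs[c][b[1]:b[3],b[0]:b[2]]).sum()/regs[c].sum()
        return e
    for k in kinds:
        s=minimize(err,(x,y),args=(k,list(regs)),method="Nelder-Mead",options=dict(initial_simplex=[(x,y),(x+.008,y),(x,y+.008)],xatol=2e-4,fatol=1e-3))
        out.append((round(s.fun,3),k,np.round(s.x,4)))
    return sorted(out,key=lambda o:o[0])
def near(ds,uv):
    ds=[d for d in ds if abs((d["extent"][0]+d["extent"][2])/2-uv[0])<12 and abs((d["extent"][1]+d["extent"][3])/2-uv[1])<22]
    return ds[0]["region"] if ds else None
E
python3 - <<'E'
from fit import *
for c in("top","side"): r.grab_frame(c)
D={c:r.silhouettes(c,"objective_38") for c in("top","side")}
O={"A":((405,289),(222,322)),"B":((459,251),(278,388)),"C":((175,284),(225,171)),"D":((156,204),(285,158)),"pur":((186,250),(253,175)),"red":((410,252),(267,324))}
for n,u in O.items():
    g={c:near(D[c],v) for c,v in zip(("top","side"),u)}; g={c:v for c,v in g.items() if v is not None}
    p=onz("top",u[0],.02)
    print(n,list(g),fit(g,p[0],p[1],[38,48,58,68]))
    if "side" in g: print("   side only",fit({"side":g["side"]},p[0],p[1],[38,48,58,68])[:2])
w=np.array([onz("top",(245+(u+.5)/6-.5,155+(v+.5)/6-.5),.012)[:2] for u,v in [(216,183),(330,257),(446,332),(563,407)]])
i=np.arange(4)-1.5;c=w.mean(0);d=(w*i[:,None]).sum(0)/5;print("pitch",np.linalg.norm(d)); d/=np.linalg.norm(d)
W=c+.05*i[:,None]*d;print("wells",W.round(4),"resid",(w-W).round(4).tolist(),np.degrees(np.arctan2(-d[1],-d[0])))
for z in(.008,.013): print(np.round([proj("side",(*q,z)) for q in W],1).tolist())
E
```

```text
A ['top', 'side'] [(np.float64(0.258), 68, array([ 0.387, -0.249])), (np.float64(0.339), 58, array([ 0.3868, -0.249 ])), (np.float64(0.429), 48, array([ 0.3869, -0.249 ])), (np.float64(0.466), 38, array([ 0.3869, -0.249 ]))]
   side only [(np.float64(0.067), 68, array([ 0.387 , -0.2469])), (np.float64(0.101), 58, array([ 0.3871, -0.2451]))]
B ['top', 'side'] [(np.float64(0.19), 38, array([ 0.4707, -0.3683])), (np.float64(0.205), 48, array([ 0.4709, -0.3685])), (np.float64(0.306), 58, array([ 0.4708, -0.3689])), (np.float64(0.414), 68, array([ 0.4708, -0.3686]))]
   side only [(np.float64(0.065), 38, array([ 0.4705, -0.3685])), (np.float64(0.074), 48, array([ 0.4707, -0.3688]))]
C ['top', 'side'] [(np.float64(0.239), 58, array([0.4034, 0.2393])), (np.float64(0.239), 68, array([0.4036, 0.2386])), (np.float64(0.342), 48, array([0.4033, 0.2395])), (np.float64(0.405), 38, array([0.4035, 0.2397]))]
   side only [(np.float64(0.094), 58, array([0.4039, 0.2443])), (np.float64(0.139), 68, array([0.4043, 0.243 ]))]
D ['top', 'side'] [(np.float64(0.414), 48, array([0.5766, 0.284 ])), (np.float64
[... 559 characters left out ...]
0.4804, 0.2251]))]
red ['top', 'side'] [(np.float64(0.28), 68, array([ 0.4661, -0.2596])), (np.float64(0.348), 58, array([ 0.4662, -0.2593])), (np.float64(0.435), 48, array([ 0.466 , -0.2594])), (np.float64(0.468), 38, array([ 0.466 , -0.2591]))]
   side only [(np.float64(0.085), 68, array([ 0.4661, -0.259 ])), (np.float64(0.123), 58, array([ 0.4662, -0.2573]))]
pitch 0.049719077893133054
wells [[ 0.6141  0.0124]
 [ 0.5866 -0.0293]
 [ 0.559  -0.071 ]
 [ 0.5315 -0.1128]] resid [[-0.0003, -0.0006], [0.0, 0.0001], [0.0001, 0.0003], [0.0002, 0.0002]] 56.58757876769527
[[318.5, 225.4], [310.1, 238.4], [300.9, 252.5], [291.0, 267.7]]
[[318.6, 223.6], [310.2, 236.6], [301.0, 250.7], [291.1, 266.0]]
```

Kinds and positions are clear: A=68 at (.387,-.249), B=38 at (.471,-.3685), C=58 at (.4035,.2395), D=48 at (.577,.284). The well fit agrees with the side view within about 2 px. One jaw direction of -33.4°, perpendicular to the rack row, clears every neighbour. I start with C.

Call:
arm_command([
  {"slide":[0.025,-0.035,0],"spin":-8},
  {"slide":[0.05,-0.07,0],"spin":-16},
  {"slide":[0.075,-0.105,0],"spin":-24},
  {"slide":[0.1,-0.14,0],"spin":-32},
  {"slide":[0.12,-0.17,0],"spin":-40},
], grip=0.06, grip_force=40)

```text
clock: 2.0
position: [0.2675, 0.4358, 0.214]
tool_rot: [-42.8, 90.0, -6.7]
contact_force: [-0.4, -0.2, 0.3]
gripper_width: 0.703
```

Call:
arm_command([
  {"slide":[0.027,-0.04,0],"spin":-8},
  {"slide":[0.055,-0.08,0],"spin":-16},
  {"slide":[0.082,-0.12,0],"spin":-24},
  {"slide":[0.11,-0.16,-0.01],"spin":-32},
  {"slide":[0.137,-0.198,-0.02],"spin":-40},
])

```text
clock: 2.5
position: [0.4048, 0.238, 0.1942]
tool_rot: [31.9, 89.9, 28.0]
contact_force: [1.5, -0.2, 0.7]
gripper_width: 0.697
```

Call:
arm_command([
  {"slide":[0,0,-0.02],"spin":-8},
  {"slide":[0,0,-0.04],"spin":-16},
  {"slide":[0,0,-0.06],"spin":-24},
  {"slide":[0,0,-0.08],"spin":-29.8},
  {"slide":[0,0,-0.08],"spin":-29.8},
])

```text
clock: 3.0
position: [0.4022, 0.2386, 0.112]
tool_rot: [-116.0, 89.8, -149.5]
contact_force: [0.8, -0.8, 0.4]
gripper_width: 0.705
```

Call:
arm_command([
  {"slide":[0,0,-0.02],"spin":0},
  {"slide":[0,0,-0.04],"spin":0},
  {"slide":[0,0,-0.058],"spin":0},
  {"slide":[0,0,-0.074],"spin":0},
  {"slide":[0,0,-0.087],"spin":0},
])

```text
clock: 3.5
position: [0.4041, 0.2399, 0.0271]
tool_rot: [64.9, 90.0, 31.8]
contact_force: [0.4, 0.4, 0.7]
gripper_width: 0.705
```

Run:
```python
from h import *
print(r.observe()["position"])
im=cv2.cvtColor(r.grab_frame("side"),cv2.COLOR_RGB2BGR);it=cv2.cvtColor(r.grab_frame("top"),cv2.COLOR_RGB2BGR)
f=lambda im,u,v:cv2.resize(im[v-60:v+60,u-60:u+60],None,fx=3.3,fy=3.3,interpolation=cv2.INTER_CUBIC)
cv2.imwrite("pics/g1.png",np.hstack([f(im,224,165),f(it,175,284)]))
```

```text
[0.40409101 0.23993715 0.0270546 ]
```

View pics/g1.png

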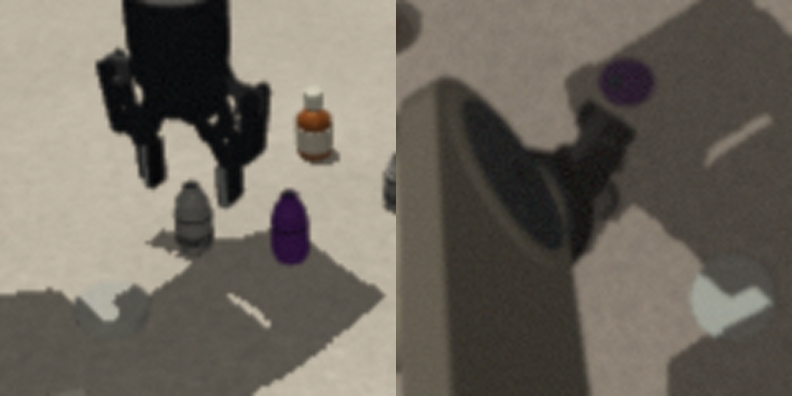

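The side crop shows the fingers above and left of the objective, which disagrees with the reported TCP. The frame may be lagging, so I look again and project the TCP.

Run:
```python
from h import *
s=r.observe();print(s["clock"],s["position"],s["joint_pos"],s["contact_force"])
print(proj("side",s["position"]),proj("side",s["position"]+[0,0,-.017]),proj("side",s["position"]+[0,0,.085]))
im=cv2.cvtColor(r.grab_frame("side"),cv2.COLOR_RGB2BGR);it=cv2.cvtColor(r.grab_frame("top"),cv2.COLOR_RGB2BGR)
f=lambda im,u,v:cv2.resize(im[v-60:v+60,u-60:u+60],None,fx=3.3,fy=3.3,interpolation=cv2.INTER_CUBIC)
cv2.imwrite("pics/g2.png",np.hstack([f(im,224,165),f(it,175,284)]))
```

```text
3.6 [0.40327107 0.23940894 0.02649686] [ 3.05130945e+01  2.28382155e+01  1.20389997e+02 -2.65118398e-04
  3.68608219e+01  6.37093256e+01] [ 0.56904096 -0.11285531 -0.27209973]
[221.75877646 171.3032474 ] [222.24120416 176.80837658] [219.20289074 142.12605306]
```

View pics/g2.png

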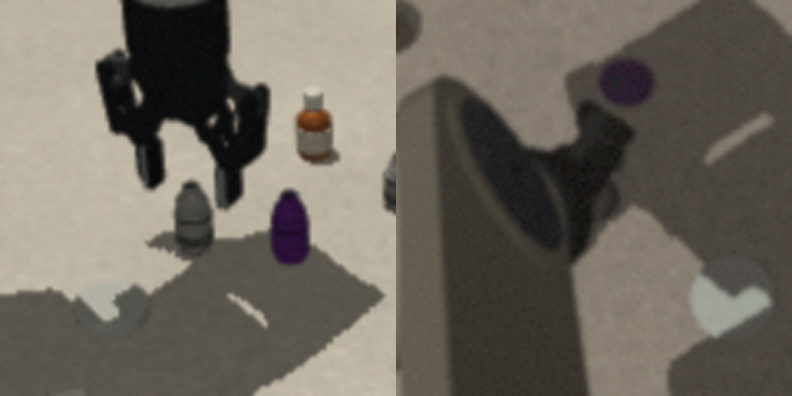

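Run:
```python
from h import *
p=np.array([.1465,.607,.2132])
for q in (p,p-[0,0,.017],p-[0,0,.004],p+[0,0,.056]):print(proj("side",q),proj("top",q))
s=r.observe()["position"]
j=np.array([np.cos(np.radians(-33.5)),np.sin(np.radians(-33.5)),0])
im=cv2.imread("pics/side0.png");f=lambda im,u0,v0:cv2.resize(im[v0:v0+70,u0:u0+80],None,fx=5,fy=5,interpolation=cv2.INTER_CUBIC)
now=cv2.cvtColor(r.grab_frame("side"),cv2.COLOR_RGB2BGR);top=cv2.cvtColor(r.grab_frame("top"),cv2.COLOR_RGB2BGR)
up=lambda im,u0,v0:cv2.resize(im[v0:v0+70,u0:u0+80],None,fx=5,fy=5,interpolation=cv2.INTER_CUBIC)
a=up(now,185,115);b=up(top,135,250)
for k in(-1,1):
  for z in(.01,.03,.05):
    q=s+k*.03*j;q[2]=z
    for I,c,o in((a,"side",(185,115)),(b,"top",(135,250))):
        cv2.circle(I,tuple(int(v) for v in (proj(c,q)-o+.5)*5),3,(0,255*(z==.01),255*(z!=.01)*z/.05),-1)
cv2.imwrite("pics/cmp.png",np.hstack([a,b]));cv2.imwrite("pics/cmp0.png",f(im,80,0))
```

```text
[126.46806115  57.14462011] [-66.5104984  441.24683681]
[127.68548765  62.95722133] [-59.34338941 437.43768335]
[126.7563308   58.52102825] [-64.7992144  440.33759317]
[122.31065879  37.28967623] [-92.19675249 454.87353423]
```

View pics/cmp.png

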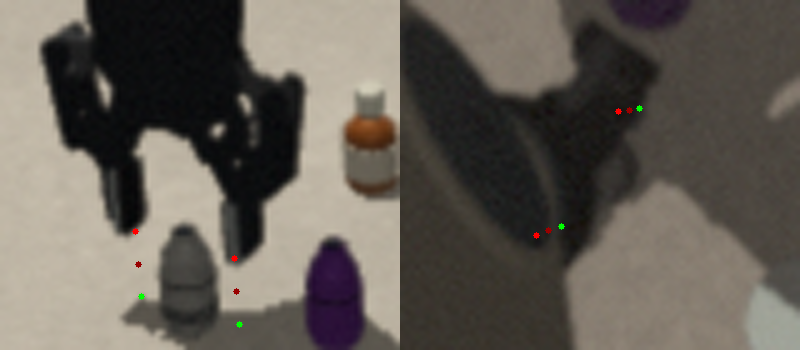

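The calibrated pixels put the fingertips at z≈0.05, not 0.01–0.02, and the starting picture shows a similar mismatch. Cameras and objects agree with each other, so the reported arm height looks biased. I lower carefully by 10 mm while watching the force, then look again.

Call:
arm_command([
  {"slide":[0,0,-0.003],"spin":0},
  {"slide":[0,0,-0.006],"spin":0},
  {"slide":[0,0,-0.01],"spin":0},
  {"slide":[0,0,-0.01],"spin":0},
])

```text
clock: 4.2
position: [0.4033, 0.2393, 0.0164]
tool_rot: [-116.3, 90.0, -149.7]
contact_force: [-0.6, 0.2, -0.2]
gripper_width: 0.7
```

```bash
cat > look.py <<'E'
# darkest-pixel finger tips in the side view, near the tool
from h import *
def tips(name=None):
    s=r.observe();p=s["position"]
    g=r.grab_frame("side")
    u,v=proj("side",p); u,v=int(u),int(v)
    m=(g.max(2)<45); lo=[]
    for a,b in((u-35,u),(u,u+35)):
        ys,xs=np.nonzero(m[:v+25,a:b]); ok=ys>v-40
        k=ys[ok].max(); lo.append((int(xs[ok][ys[ok]>=k-1].mean()+a),int(k)))
    return p,s["contact_force"],lo,g
E
python3 - <<'E'
from look import *
p,F,lo,g=tips();print(p,F,lo,[proj("side",p-[0,0,d]).round(1) for d in(.017,.008,-.02)])
E
```

```text
[0.40328862 0.23934563 0.01640986] [-0.57906662  0.20373549 -0.18963825] [(219, 179), (223, 179)] [array([222.5, 180. ]), array([222.3, 177.2]), array([221.5, 168.1])]
```

Run:
```python
from h import *
now=cv2.cvtColor(r.grab_frame("side"),cv2.COLOR_RGB2BGR)
cv2.imwrite("pics/s3.png",cv2.resize(now[100:200,170:290],None,fx=6,fy=6,interpolation=cv2.INTER_CUBIC))
```

```text
(no output)
```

View pics/s3.png

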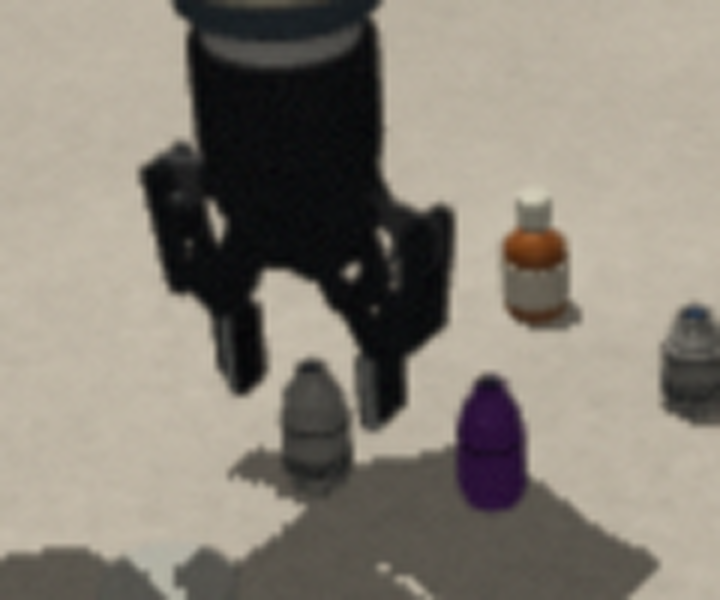

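Tips are seen at about (210,165) and (232,172), straddling the objective but at z≈0.036 while the TCP reads 0.016. The top view rules out a large y error, so the true height is about 28 mm above the reported one. I lower a further 18 mm in small steps.

Call:
arm_command([
  {"slide":[0,0,-0.004],"spin":0},
  {"slide":[0,0,-0.008],"spin":0},
  {"slide":[0,0,-0.011],"spin":0},
  {"slide":[0,0,-0.014],"spin":0},
])

```text
clock: 4.7
position: [0.4035, 0.2395, 0.0025]
tool_rot: [-117.6, 90.0, -151.0]
contact_force: [0.2, -0.4, 0.6]
gripper_width: 0.702
```

Run:
```python
from h import *
s=r.observe();print(s["position"],s["contact_force"])
now=cv2.cvtColor(r.grab_frame("side"),cv2.COLOR_RGB2BGR);top=cv2.cvtColor(r.grab_frame("top"),cv2.COLOR_RGB2BGR)
a=cv2.resize(now[140:200,185:255],None,fx=6,fy=6,interpolation=cv2.INTER_CUBIC)
b=cv2.resize(cv2.convertScaleAbs(top[255:315,140:200],alpha=2),None,fx=6,fy=6,interpolation=cv2.INTER_CUBIC)
cv2.imwrite("pics/s4.png",np.hstack([a,b]))
```

```text
[0.40353472 0.23951806 0.00252392] [ 0.15028312 -0.37779044  0.62141402]
```

View pics/s4.png

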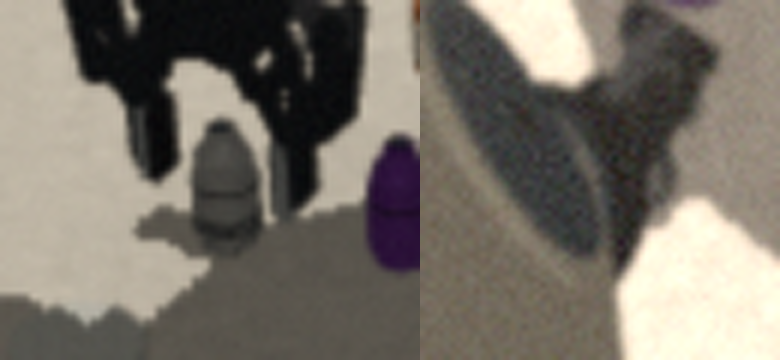

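The reported TCP is 0.0025 with no contact and tips seen at z≈0.022, so the height bias is confirmed. I go 5 mm lower, then close.

Call:
arm_command([
  {"slide":[0,0,-0.003],"spin":0},
  {"slide":[0,0,-0.005],"spin":0},
  {"slide":[0,0,-0.005],"spin":0},
])

```text
clock: 5.1
position: [0.4035, 0.2395, -0.0024]
tool_rot: [-120.3, 90.0, -153.6]
contact_force: [-0.5, 0.3, -0.3]
gripper_width: 0.702
```

Call:
arm_command([
  {"slide":[0,0,0],"spin":0},
  {"slide":[0,0,0],"spin":0},
  {"slide":[0,0,0],"spin":0},
  {"slide":[0,0,0],"spin":0},
  {"slide":[0,0,0],"spin":0},
], grip=0.02, grip_force=40)

```text
clock: 5.6
position: [0.4037, 0.2396, -0.0019]
tool_rot: [63.8, 90.0, 30.4]
contact_force: [-1.0, -1.6, 5.9]
gripper_width: 0.337
```

Call:
arm_command([
  {"slide":[0,0,0],"spin":0},
  {"slide":[0,0,0.005],"spin":0},
  {"slide":[0,0,0.015],"spin":0},
  {"slide":[0,0,0.03],"spin":0},
  {"slide":[0,0,0.045],"spin":0},
])

```text
clock: 6.1
position: [0.4035, 0.2395, 0.0438]
tool_rot: [-123.8, 90.0, -157.2]
contact_force: [1.0, -0.2, -0.7]
gripper_width: 0.332
```

Run:
```python
from h import *
s=r.observe();print(s["position"],s["contact_force"],s["gripper_width"]*85.4)
now=cv2.cvtColor(r.grab_frame("side"),cv2.COLOR_RGB2BGR);top=cv2.cvtColor(r.grab_frame("top"),cv2.COLOR_RGB2BGR)
a=cv2.resize(now[120:190,185:255],None,fx=6,fy=6,interpolation=cv2.INTER_CUBIC)
b=cv2.resize(cv2.convertScaleAbs(top[250:320,130:200],alpha=2),None,fx=5,fy=6,interpolation=cv2.INTER_CUBIC)
cv2.imwrite("pics/s5.png",np.hstack([a,b]))
for c in("side","top"):print(c,[(np.round(d["extent"]),round(d["confidence"],2)) for d in r.silhouettes(c,"objective_58")])
```

```text
[0.40352024 0.23948442 0.04381808] [ 1.0411581  -0.20241464 -0.7453631 ] 28.38726353779931
side [(array([256., 306., 275., 340.]), 0.8), (array([248., 165., 258., 183.]), 0.74), (array([214., 305., 229., 339.]), 0.7), (array([269., 375., 288., 402.]), 0.64), (array([218., 143., 227., 168.]), 0.57), (array([281., 155., 290., 171.]), 0.56)]
top [(array([398., 248., 421., 262.]), 0.71), (array([394., 280., 414., 302.]), 0.67), (array([450., 244., 468., 256.]), 0.65), (array([145., 198., 163., 210.]), 0.56), (array([175., 242., 195., 254.]), 0.54)]
```

View pics/s5.png

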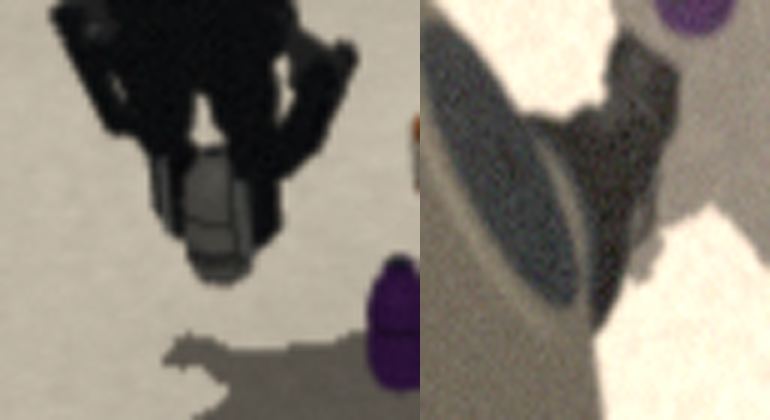

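It is gripped and lifted. Now over to well3 (58).

Call:
arm_command([
  {"slide":[0,0,0.015],"spin":0},
  {"slide":[0.01,-0.02,0.03],"spin":0},
  {"slide":[0.025,-0.05,0.045],"spin":0},
  {"slide":[0.04,-0.08,0.055],"spin":0},
  {"slide":[0.055,-0.11,0.06],"spin":0},
])

```text
clock: 6.8
position: [0.4591, 0.1285, 0.1031]
tool_rot: [51.2, 90.0, 17.9]
contact_force: [0.3, 0.1, -1.4]
gripper_width: 0.338
```

Call:
arm_command([
  {"slide":[0.02,-0.04,0],"spin":0},
  {"slide":[0.04,-0.08,0],"spin":0},
  {"slide":[0.06,-0.12,0],"spin":0},
  {"slide":[0.08,-0.155,0],"spin":0},
  {"slide":[0.095,-0.185,0],"spin":0},
])

```text
clock: 7.3
position: [0.5541, -0.0575, 0.102]
tool_rot: [-147.5, 90.0, 179.0]
contact_force: [0.5, 0.7, -1.7]
gripper_width: 0.33
```

Call:
arm_command([
  {"slide":[0.0055,-0.0155,-0.01],"spin":0},
  {"slide":[0.0055,-0.0155,-0.03],"spin":0},
  {"slide":[0.0055,-0.0155,-0.045],"spin":0},
  {"slide":[0.0055,-0.0155,-0.055],"spin":0},
  {"slide":[0.0055,-0.0155,-0.055],"spin":0},
])

```text
clock: 7.8
position: [0.5573, -0.07, 0.0459]
tool_rot: [-155.3, 89.8, 171.4]
contact_force: [-1.1, 1.1, -1.7]
gripper_width: 0.335
```

```bash
cat > chk.py <<'E'
from h import *
import sys
t=np.linspace(0,2*np.pi,32)
def chk(name,x,y,zb,su,sv,kind=None):
    s=r.observe();print(s["position"],s["contact_force"],(s["tool_rot"][2]-s["tool_rot"][0]+180)%360-180)
    g={}
    for c in("side","top"):
        im=cv2.cvtColor(r.grab_frame(c),cv2.COLOR_RGB2BGR)
        u,v=proj(c,(x,y,zb)); u0,v0=int(u)-32,int(v)-40
        a=cv2.resize(cv2.convertScaleAbs(im[v0:v0+64,u0:u0+64],alpha=1.5),None,fx=6,fy=6,interpolation=cv2.INTER_CUBIC)
        ring=np.array([proj(c,(x+.0125*np.cos(q),y+.0125*np.sin(q),zb)) for q in t])
        cv2.polylines(a,[np.round((ring-[u0,v0]+.5)*6).astype(np.int32)],True,(0,0,255),1)
        g[c]=a
    cv2.imwrite(f"pics/{name}.png",np.hstack([g["side"],g["top"]]))
E
python3 - <<'E'
from chk import *
s=r.observe();chk("w3",.559,-.071,s["position"][2]+.002,0,0)
E
```

```text
[ 0.55734565 -0.0700418   0.04590576] [-1.06060006  1.07678586 -1.74852401] -33.317742172692874
```

View pics/w3.png

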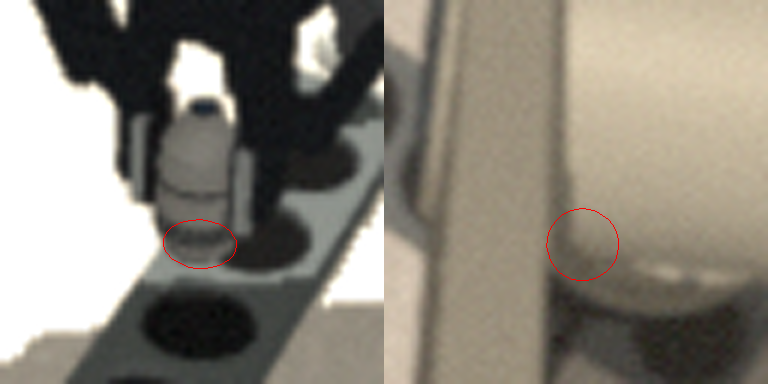

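The objective hangs within 2–3 mm of the predicted ring above the third well. Lowering slowly.

Call:
arm_command([
  {"slide":[0.001,0,-0.009],"spin":0},
  {"slide":[0.001,0,-0.018],"spin":0},
  {"slide":[0.001,0,-0.026],"spin":0},
  {"slide":[0.001,0,-0.033],"spin":0},
  {"slide":[0.001,0,-0.037],"spin":0},
])

```text
clock: 8.4
position: [0.5596, -0.0709, 0.0099]
tool_rot: [-154.4, 89.9, 172.2]
contact_force: [0.2, 1.2, -0.7]
gripper_width: 0.334
```

Call:
arm_command([
  {"slide":[0,0,-0.001],"spin":0},
  {"slide":[0,0,-0.002],"spin":0},
  {"slide":[0,0,-0.003],"spin":0},
  {"slide":[0,0,-0.004],"spin":0},
  {"slide":[0,0,-0.004],"spin":0},
])

```text
clock: 8.9
position: [0.5602, -0.071, 0.007]
tool_rot: [32.6, 90.0, -0.7]
contact_force: [-0.4, -0.1, -0.6]
gripper_width: 0.334
```

Call:
arm_command([
  {"slide":[0,0,-0.0005],"spin":0},
  {"slide":[0,0,-0.001],"spin":0},
  {"slide":[0,0,-0.0015],"spin":0},
  {"slide":[0,0,-0.002],"spin":0},
  {"slide":[0,0,-0.002],"spin":0},
])

```text
clock: 9.4
position: [0.5603, -0.071, 0.0061]
tool_rot: [28.5, 90.0, -4.8]
contact_force: [-5.2, 1.6, 14.3]
gripper_width: 0.333
```

Contact at 14 N at the expected height. I ease off, open and withdraw.

Call:
arm_command([
  {"slide":[-0.001,0,0.0006],"spin":0},
  {"slide":[-0.001,0,0.0006],"spin":0},
])

```text
clock: 9.6
position: [0.5597, -0.071, 0.0061]
tool_rot: [28.7, 89.9, -4.7]
contact_force: [-2.2, -0.2, 7.2]
gripper_width: 0.333
```

Call:
arm_command([
  {"slide":[0,0,0],"spin":0},
  {"slide":[0,0,0],"spin":0},
  {"slide":[0,0,0],"spin":0},
  {"slide":[0,0,0],"spin":0},
], grip=0.06)

```text
clock: 10.0
position: [0.559, -0.0709, 0.0053]
tool_rot: [-156.4, 90.0, 170.2]
contact_force: [0.5, -0.3, 0.1]
gripper_width: 0.702
```

Call:
arm_command([
  {"slide":[0,0,0.01],"spin":0},
  {"slide":[0,0,0.03],"spin":0},
  {"slide":[0,0,0.06],"spin":0},
  {"slide":[0,0,0.09],"spin":0},
  {"slide":[0,0.03,0.11],"spin":0},
])

```text
clock: 10.5
position: [0.5603, -0.0428, 0.1183]
tool_rot: [15.4, 89.8, -18.1]
contact_force: [0.7, 0.4, -0.1]
gripper_width: 0.704
```

Call:
arm_command([
  {"slide":[0,0.045,0],"spin":0},
  {"slide":[0,0.09,0],"spin":0},
  {"slide":[0,0.135,0],"spin":0},
  {"slide":[0,0.18,0],"spin":0},
  {"slide":[0.005,0.225,0],"spin":0},
])

```text
clock: 11.0
position: [0.5635, 0.1858, 0.1163]
tool_rot: [26.5, 90.0, -6.9]
contact_force: [1.5, -0.1, -0.6]
gripper_width: 0.701
```

Run:
```python
from chk import *
from fit import *
print(r.observe()["position"],r.observe()["clock"])
for c in("top","side"): r.grab_frame(c)
D={c:r.silhouettes(c,"objective_38") for c in("top","side")}
for c in D: print(c,[np.round(d["extent"]) for d in D[c]])
u=[proj(c,(.559,-.071,.035)) for c in("top","side")]
g={c:near(D[c],v) for c,v in zip(("top","side"),u)}; g={c:v for c,v in g.items() if v is not None}
print(list(g),g and fit(g,.559,-.071,[58],.008))
chk("w3b",.559,-.071,.008,0,0)
```

```text
[0.56347937 0.18580732 0.11630467] 11.0
top [array([312., 203., 327., 217.]), array([400., 242., 423., 262.]), array([397., 278., 415., 300.])]
side [array([256., 306., 277., 342.]), array([245., 164., 259., 184.]), array([299., 230., 309., 258.]), array([267., 373., 288., 401.]), array([281., 150., 292., 170.]), array([214., 305., 229., 338.]), array([280., 266., 300., 273.]), array([342., 299., 367., 337.])]
['top', 'side'] [(np.float64(0.304), 58, array([ 0.5597, -0.0714]))]
[0.56389857 0.18500436 0.11588257] [-0.15631277 -1.26981617  1.17399437] -33.228796864352034
```

View pics/w3b.png

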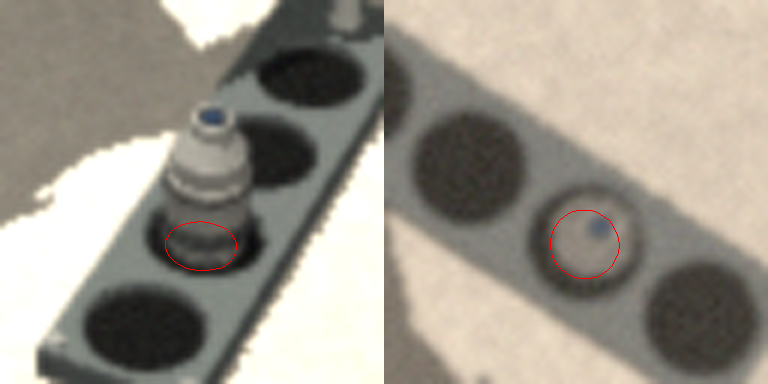

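The objective stands upright in the centre of the third well. I recheck its kind (48 or 58) from the closer view and measure the lens height directly.

Run:
```python
from fit import *
for c in("top","side"): r.grab_frame(c)
D={c:r.silhouettes(c,"objective_38") for c in("top","side")}
u=proj("side",(.559,-.071,.035))
g=near(D["side"],u);print(fit({"side":g},.559,-.071,[38,48,58,68],.008))
x,y=.5597,-.0714
u0,v0=[int(v) for v in proj("side",(.559,-.071,.008))];u0-=32;v0-=40
for h in(38,48,58,68):print(h,((proj("side",(x,y,.008+h/1e3))-[u0,v0]+.5)*6).round())
u=proj("side",(.5766,.284,.024));g=near(D["side"],u)
if g is not None:print("D",fit({"side":g},.5766,.284,[38,48,58]))
```

```text
[(np.float64(0.086), 58, array([ 0.5601, -0.071 ])), (np.float64(0.093), 48, array([ 0.5608, -0.0682])), (np.float64(0.139), 38, array([ 0.5609, -0.0679])), (np.float64(0.167), 68, array([ 0.5601, -0.0707]))]
38 [207. 164.]
48 [209. 142.]
58 [210. 119.]
68 [211.  96.]
D [(np.float64(0.222), 38, array([0.5782, 0.2902])), (np.float64(0.239), 48, array([0.5768, 0.2866])), (np.float64(0.4), 58, array([0.5771, 0.2864]))]
```

Lens height matches 58 mm. Next D (48) goes to well2.

Call:
arm_command([
  {"slide":[0.005,0.04,0],"spin":0},
  {"slide":[0.01,0.08,0],"spin":0},
  {"slide":[0.0125,0.1005,-0.01],"spin":0},
  {"slide":[0.0125,0.1005,-0.03],"spin":0},
  {"slide":[0.0125,0.1005,-0.045],"spin":0},
])

```text
clock: 12.0
position: [0.576, 0.2842, 0.0689]
tool_rot: [-111.6, 89.9, -145.0]
contact_force: [0.1, -0.0, -0.3]
gripper_width: 0.707
```

Call:
arm_command([
  {"slide":[0,0,-0.02],"spin":0},
  {"slide":[0,0,-0.04],"spin":0},
  {"slide":[0,0,-0.055],"spin":0},
  {"slide":[0,0,-0.067],"spin":0},
  {"slide":[0,0,-0.0725],"spin":0},
])

```text
clock: 12.5
position: [0.5761, 0.2838, -0.0034]
tool_rot: [-119.6, 89.9, -153.0]
contact_force: [-0.1, -0.2, -0.5]
gripper_width: 0.703
```

Run:
```python
from chk import *
chk("d1",.577,.285,.0,0,0)
```

```text
[ 0.57605032  0.28376847 -0.003425  ] [-0.0882899  -0.22741514 -0.49975494] -33.40131046928022
```

View pics/d1.png

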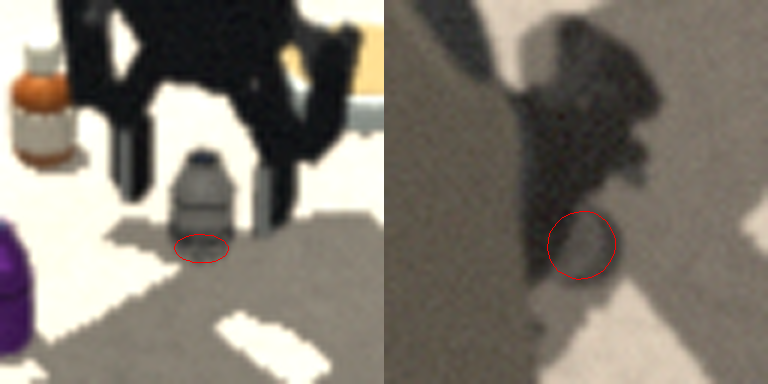

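The fingers straddle the 48 cleanly. Close, lift and carry to well2.

Call:
arm_command([
  {"slide":[0,0,0],"spin":0},
  {"slide":[0,0,0],"spin":0},
  {"slide":[0,0,0],"spin":0},
  {"slide":[0,0,0],"spin":0},
  {"slide":[0,0,0],"spin":0},
], grip=0.02)

```text
clock: 13.1
position: [0.5773, 0.2849, -0.0009]
tool_rot: [58.5, 89.9, 25.1]
contact_force: [-1.1, -0.4, 6.0]
gripper_width: 0.331
```

Call:
arm_command([
  {"slide":[0,0,0.01],"spin":0},
  {"slide":[0,0,0.03],"spin":0},
  {"slide":[0,0,0.055],"spin":0},
  {"slide":[0,0,0.08],"spin":0},
  {"slide":[0,-0.02,0.1],"spin":0},
])

```text
clock: 13.6
position: [0.5772, 0.2663, 0.1002]
tool_rot: [70.9, 89.9, 37.6]
contact_force: [-0.5, -0.8, -0.7]
gripper_width: 0.331
```

Call:
arm_command([
  {"slide":[0,-0.035,0.005],"spin":0},
  {"slide":[0,-0.075,0.005],"spin":0},
  {"slide":[0,-0.115,0.005],"spin":0},
  {"slide":[0,-0.155,0.005],"spin":0},
  {"slide":[0.005,-0.195,0.005],"spin":0},
])

```text
clock: 14.1
position: [0.5809, 0.0681, 0.1037]
tool_rot: [150.1, 90.0, 116.8]
contact_force: [0.3, -0.6, 0.0]
gripper_width: 0.33
```

Call:
arm_command([
  {"slide":[0.0046,-0.035,0],"spin":0},
  {"slide":[0.0046,-0.07,0],"spin":0},
  {"slide":[0.0046,-0.0993,0],"spin":0},
  {"slide":[0.0046,-0.0993,-0.015],"spin":0},
  {"slide":[0.0046,-0.0993,-0.035],"spin":0},
])

```text
clock: 14.6
position: [0.5871, -0.0305, 0.0687]
tool_rot: [34.9, 89.9, 1.4]
contact_force: [0.6, 0.1, -1.1]
gripper_width: 0.332
```

Call:
arm_command([
  {"slide":[0,0,-0.02],"spin":0},
  {"slide":[0,0,-0.035],"spin":0},
  {"slide":[0,0,-0.047],"spin":0},
  {"slide":[0,0,-0.054],"spin":0},
  {"slide":[0,0,-0.058],"spin":0},
])

```text
clock: 15.1
position: [0.5861, -0.0295, 0.0095]
tool_rot: [-149.0, 90.0, 177.6]
contact_force: [-0.0, -0.0, -0.3]
gripper_width: 0.334
```

Call:
arm_command([
  {"slide":[0,0,-0.0015],"spin":0},
  {"slide":[0,0,-0.003],"spin":0},
  {"slide":[0,0,-0.004],"spin":0},
  {"slide":[0,0,-0.0047],"spin":0},
  {"slide":[0,0,-0.0047],"spin":0},
])

```text
clock: 15.6
position: [0.5867, -0.0297, 0.007]
tool_rot: [35.5, 89.9, 2.2]
contact_force: [-4.5, 0.4, 13.7]
gripper_width: 0.336
```

Call:
arm_command([
  {"slide":[0,0,0.0006],"spin":0},
  {"slide":[0,0,0.0006],"spin":0},
])

```text
clock: 15.8
position: [0.5867, -0.0297, 0.007]
tool_rot: [34.0, 89.9, 0.6]
contact_force: [-2.9, 0.3, 8.9]
gripper_width: 0.331
```

Call:
arm_command([
  {"slide":[0,0,0],"spin":0},
  {"slide":[0,0,0],"spin":0},
  {"slide":[0,0,0],"spin":0},
  {"slide":[0,0,0],"spin":0},
], grip=0.06)

```text
clock: 16.2
position: [0.5862, -0.0297, 0.0058]
tool_rot: [-159.3, 90.0, 167.3]
contact_force: [-0.6, 0.0, 0.0]
gripper_width: 0.702
```

Call:
arm_command([
  {"slide":[0,0,0.01],"spin":0},
  {"slide":[0,0,0.03],"spin":0},
  {"slide":[0,0,0.06],"spin":0},
  {"slide":[0,0,0.09],"spin":0},
  {"slide":[-0.02,-0.02,0.11],"spin":0},
])

```text
clock: 16.7
position: [0.5691, -0.0488, 0.1189]
tool_rot: [34.4, 89.7, 1.1]
contact_force: [-0.0, -0.6, -0.6]
gripper_width: 0.702
```

Call:
arm_command([
  {"slide":[-0.03,-0.034,0],"spin":0},
  {"slide":[-0.06,-0.068,0],"spin":0},
  {"slide":[-0.09,-0.102,0],"spin":0},
  {"slide":[-0.12,-0.136,0],"spin":0},
  {"slide":[-0.15,-0.17,0],"spin":0},
])

```text
clock: 17.2
position: [0.4151, -0.2209, 0.1167]
tool_rot: [2.0, 89.9, -31.4]
contact_force: [0.1, 0.5, -0.1]
gripper_width: 0.702
```

Call:
arm_command([
  {"slide":[-0.0296,-0.0292,0],"spin":0},
  {"slide":[-0.0296,-0.0292,0],"spin":0},
  {"slide":[-0.0296,-0.0292,-0.01],"spin":0},
  {"slide":[-0.0296,-0.0292,-0.025],"spin":0},
  {"slide":[-0.0296,-0.0292,-0.025],"spin":0},
])

```text
clock: 17.7
position: [0.3864, -0.2476, 0.0894]
tool_rot: [175.2, 89.9, 141.9]
contact_force: [0.3, 0.3, 0.0]
gripper_width: 0.699
```

Run:
```python
from chk import *
from fit import *
for c in("top","side"): r.grab_frame(c)
D={c:r.silhouettes(c,"objective_38") for c in("top","side")}
for (x,y,z,k) in((.5866,-.0293,.008,[48,38]),(.4707,-.3685,0,[38,48])):
    g={c:near(D[c],proj(c,(x,y,z+.024))) for c in D};g={c:v for c,v in g.items() if v is not None}
    print(list(g),g and fit(g,x,y,k,z))
chk("a1",.387,-.2485,0,0,0)
```

```text
['top', 'side'] [(np.float64(1.592), 38, array([ 0.5832, -0.0329])), (np.float64(1.654), 48, array([ 0.5829, -0.0327]))]
['top', 'side'] [(np.float64(0.133), 38, array([ 0.4712, -0.3692])), (np.float64(0.145), 48, array([ 0.471 , -0.3691]))]
[ 0.38737375 -0.24856069  0.09116179] [ 0.09259257 -1.22261189  1.17318135] -33.30046783453179
```

View pics/a1.png

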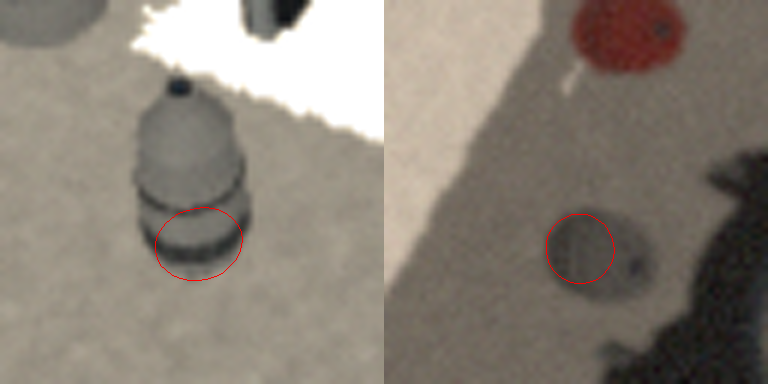

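The 68 is about 1.5 mm lower in x than assumed. I correct and descend.

Call:
arm_command([
  {"slide":[-0.0015,0,-0.02],"spin":0},
  {"slide":[-0.0015,0,-0.04],"spin":0},
  {"slide":[-0.0015,0,-0.06],"spin":0},
  {"slide":[-0.0015,0,-0.08],"spin":0},
  {"slide":[-0.0015,0,-0.093],"spin":0},
])

```text
clock: 18.5
position: [0.3851, -0.2487, -0.0029]
tool_rot: [175.7, 90.0, 142.4]
contact_force: [-0.7, -0.9, 0.2]
gripper_width: 0.701
```

Call:
arm_command([
  {"slide":[0,0,0],"spin":0},
  {"slide":[0,0,0],"spin":0},
  {"slide":[0,0,0],"spin":0},
  {"slide":[0,0,0],"spin":0},
  {"slide":[0,0,0],"spin":0},
], grip=0.02)

```text
clock: 19.0
position: [0.3856, -0.2492, -0.0015]
tool_rot: [1.6, 89.9, -31.8]
contact_force: [-0.5, 1.5, 3.0]
gripper_width: 0.336
```

Call:
arm_command([
  {"slide":[0,0,0.01],"spin":0},
  {"slide":[0,0,0.03],"spin":0},
  {"slide":[0,0,0.055],"spin":0},
  {"slide":[0,0,0.08],"spin":0},
  {"slide":[0,0,0.105],"spin":0},
])

```text
clock: 19.5
position: [0.3849, -0.2488, 0.1045]
tool_rot: [8.0, 90.0, -25.3]
contact_force: [-0.8, -0.2, -2.1]
gripper_width: 0.329
```

Run:
```python
from fit import *
s=r.observe();p=s["position"];print(p)
for c in("top","side"): r.grab_frame(c)
D={c:r.silhouettes(c,"objective_38") for c in("top","side")}
for c in D:
    print(c,proj(c,(.3855,-.2485,.105+.034)).round(),[np.round(d["extent"]).tolist() for d in D[c]])
print(proj("side",(.3855-.0,-.2485,.105)))
```

```text
[ 0.38490428 -0.24878237  0.10454753]
top [422. 295.] [[449.0, 243.0, 468.0, 258.0], [412.0, 283.0, 425.0, 304.0], [315.0, 204.0, 328.0, 217.0], [293.0, 190.0, 306.0, 203.0], [175.0, 240.0, 194.0, 256.0], [397.0, 247.0, 422.0, 261.0]]
side [213. 278.] [[298.0, 231.0, 310.0, 254.0], [205.0, 259.0, 222.0, 298.0], [266.0, 374.0, 289.0, 403.0], [307.0, 221.0, 321.0, 244.0], [247.0, 162.0, 259.0, 182.0], [256.0, 306.0, 277.0, 341.0]]
[214.48793359 293.18981286]
```

Call:
arm_command([
  {"slide":[0.025,0.023,0],"spin":0},
  {"slide":[0.05,0.046,0],"spin":0},
  {"slide":[0.08,0.074,0],"spin":0},
  {"slide":[0.11,0.102,0],"spin":0},
  {"slide":[0.135,0.125,0],"spin":0},
])

```text
clock: 20.2
position: [0.5205, -0.1222, 0.1015]
tool_rot: [-164.5, 89.9, 162.2]
contact_force: [-0.3, -1.0, -2.0]
gripper_width: 0.334
```

Call:
arm_command([
  {"slide":[0.011,0.0107,0],"spin":0},
  {"slide":[0.011,0.0107,-0.015],"spin":0},
  {"slide":[0.011,0.0107,-0.035],"spin":0},
  {"slide":[0.011,0.0107,-0.05],"spin":0},
  {"slide":[0.011,0.0107,-0.06],"spin":0},
])

```text
clock: 20.7
position: [0.5292, -0.1132, 0.0408]
tool_rot: [-156.5, 89.8, 170.2]
contact_force: [0.5, 0.3, -2.2]
gripper_width: 0.337
```

Run:
```python
from fit import *
s=r.observe();p=s["position"];print(p)
r.grab_frame("side");d=r.silhouettes("side","objective_68")
g=near(d,proj("side",(.5315,-.1128,p[2]+.036)))
print(proj("side",(.5315,-.1128,p[2]+.002)),[np.round(q["extent"]).tolist() for q in d])
if g is not None:
  ys,xs=np.nonzero(g);print(xs[ys>ys.max()-5].mean(),ys.max()); print(fit({"side":g},.5315,-.1128,[68],p[2]+.002))
```

```text
[ 0.52923642 -0.11321995  0.04075987]
[291.52601043 255.11787208] [[270.0, 374.0, 289.0, 402.0], [257.0, 305.0, 275.0, 340.0], [289.0, 226.0, 300.0, 260.0], [248.0, 162.0, 259.0, 184.0]]
290.8780487804878 259
[(np.float64(0.199), 68, array([ 0.5301, -0.1103]))]
```

Call:
arm_command([
  {"slide":[0,0,-0.01],"spin":0},
  {"slide":[0,0,-0.019],"spin":0},
  {"slide":[0,0,-0.026],"spin":0},
  {"slide":[0,0,-0.031],"spin":0},
  {"slide":[0,0,-0.033],"spin":0},
])

```text
clock: 21.3
position: [0.5308, -0.1132, 0.0093]
tool_rot: [-160.0, 90.0, 166.7]
contact_force: [0.8, 0.3, -1.5]
gripper_width: 0.341
```

Call:
arm_command([
  {"slide":[0,0,-0.0015],"spin":0},
  {"slide":[0,0,-0.003],"spin":0},
  {"slide":[0,0,-0.004],"spin":0},
  {"slide":[0,0,-0.0046],"spin":0},
  {"slide":[0,0,-0.0046],"spin":0},
])

```text
clock: 21.8
position: [0.5314, -0.1133, 0.0065]
tool_rot: [24.2, 90.0, -9.2]
contact_force: [-4.1, 0.9, 12.0]
gripper_width: 0.334
```

Call:
arm_command([
  {"slide":[0,0,0.0006],"spin":0},
  {"slide":[0,0,0.0006],"spin":0},
])

```text
clock: 22.0
position: [0.5314, -0.1133, 0.0065]
tool_rot: [21.4, 90.0, -12.0]
contact_force: [-1.6, -0.3, 6.9]
gripper_width: 0.334
```

Call:
arm_command([
  {"slide":[0,0,0],"spin":0},
  {"slide":[0,0,0],"spin":0},
  {"slide":[0,0,0],"spin":0},
  {"slide":[0,0,0],"spin":0},
], grip=0.06)

```text
clock: 22.4
position: [0.5311, -0.1132, 0.0058]
tool_rot: [-171.0, 90.0, 155.7]
contact_force: [-0.4, 0.2, -0.2]
gripper_width: 0.705
```

Call:
arm_command([
  {"slide":[0,0,0.01],"spin":0},
  {"slide":[0,0,0.03],"spin":0},
  {"slide":[0,0,0.06],"spin":0},
  {"slide":[0,0,0.09],"spin":0},
  {"slide":[0,-0.02,0.11],"spin":0},
])

```text
clock: 22.9
position: [0.5318, -0.1322, 0.1185]
tool_rot: [34.8, 89.9, 1.5]
contact_force: [0.3, -0.2, 0.4]
gripper_width: 0.699
```

Call:
arm_command([
  {"slide":[-0.01,-0.045,0],"spin":0},
  {"slide":[-0.02,-0.09,0],"spin":0},
  {"slide":[-0.03,-0.135,0],"spin":0},
  {"slide":[-0.045,-0.18,0],"spin":0},
  {"slide":[-0.055,-0.22,0],"spin":0},
])

```text
clock: 23.4
position: [0.4751, -0.3553, 0.1167]
tool_rot: [-18.7, 90.0, -52.0]
contact_force: [0.5, -0.2, -0.3]
gripper_width: 0.702
```

Call:
arm_command([
  {"slide":[-0.0055,-0.016,0],"spin":0},
  {"slide":[-0.0055,-0.016,-0.015],"spin":0},
  {"slide":[-0.0055,-0.016,-0.035],"spin":0},
  {"slide":[-0.0055,-0.016,-0.05],"spin":0},
  {"slide":[-0.0055,-0.016,-0.05],"spin":0},
])

```text
clock: 23.9
position: [0.4694, -0.3668, 0.0633]
tool_rot: [172.5, 89.7, 139.2]
contact_force: [0.1, -0.0, 0.2]
gripper_width: 0.704
```

Run:
```python
from fit import *
print(r.observe()["position"],r.observe()["contact_force"])
for c in("top","side"): r.grab_frame(c)
D={c:r.silhouettes(c,"objective_38") for c in("top","side")}
for (x,y,z,k) in((.5866,-.0293,.008,[48]),(.5315,-.1128,.008,[68]),(.559,-.071,.008,[58]),(.471,-.3688,0,[38])):
    for c in D:
        g=near(D[c],proj(c,(x,y,z+.024)))
        if g is not None: print(k,c,fit({c:g},x,y,k,z))
```

```text
[ 0.4694229  -0.36677143  0.06331186] [ 0.05845183 -0.02038886  0.18940522]
[48] top [(np.float64(0.09), 48, array([ 0.5844, -0.0323]))]
[68] top [(np.float64(0.086), 68, array([ 0.5315, -0.1119]))]
[58] top [(np.float64(0.134), 58, array([ 0.5581, -0.0717]))]
[38] top [(np.float64(0.047), 38, array([ 0.471 , -0.3693]))]
[38] side [(np.float64(0.116), 38, array([ 0.4705, -0.3676]))]
```

Placed objectives fit their wells. Now the last one, B (38).

Call:
arm_command([
  {"slide":[0,0,-0.02],"spin":0},
  {"slide":[0,0,-0.038],"spin":0},
  {"slide":[0,0,-0.053],"spin":0},
  {"slide":[0,0,-0.063],"spin":0},
  {"slide":[0,0,-0.068],"spin":0},
])

```text
clock: 24.6
position: [0.4705, -0.369, -0.0028]
tool_rot: [176.3, 90.0, 142.9]
contact_force: [0.2, 0.4, -0.1]
gripper_width: 0.695
```

Call:
arm_command([
  {"slide":[0,0,0],"spin":0},
  {"slide":[0,0,0],"spin":0},
  {"slide":[0,0,0],"spin":0},
  {"slide":[0,0,0],"spin":0},
  {"slide":[0,0,0],"spin":0},
], grip=0.02)

```text
clock: 25.1
position: [0.4711, -0.3697, -0.0014]
tool_rot: [-4.4, 89.9, -37.8]
contact_force: [0.4, 0.4, 5.5]
gripper_width: 0.332
```

Call:
arm_command([
  {"slide":[0,0,0.01],"spin":0},
  {"slide":[0,0,0.03],"spin":0},
  {"slide":[0,0,0.06],"spin":0},
  {"slide":[0,0,0.09],"spin":0},
  {"slide":[0,0,0.115],"spin":0},
])

```text
clock: 25.6
position: [0.4706, -0.3692, 0.1149]
tool_rot: [-6.1, 90.0, -39.5]
contact_force: [0.2, -0.7, -0.9]
gripper_width: 0.333
```

Call:
arm_command([
  {"slide":[0.02,0.035,0],"spin":0},
  {"slide":[0.04,0.07,0],"spin":0},
  {"slide":[0.06,0.105,0],"spin":0},
  {"slide":[0.08,0.14,0],"spin":0},
  {"slide":[0.1,0.175,0],"spin":0},
])

```text
clock: 26.1
position: [0.571, -0.1927, 0.1135]
tool_rot: [2.6, 90.0, -30.8]
contact_force: [-0.1, -0.1, -1.6]
gripper_width: 0.33
```

Call:
arm_command([
  {"slide":[0.01,0.04,0],"spin":0},
  {"slide":[0.02,0.08,0],"spin":0},
  {"slide":[0.03,0.12,0],"spin":0},
  {"slide":[0.037,0.16,0],"spin":0},
  {"slide":[0.0431,0.195,0],"spin":0},
])

```text
clock: 26.6
position: [0.6136, 0.0028, 0.1134]
tool_rot: [168.8, 90.0, 135.5]
contact_force: [0.2, -0.2, -1.2]
gripper_width: 0.334
```

Call:
arm_command([
  {"slide":[0,0.0112,0],"spin":0},
  {"slide":[0,0.0112,-0.01],"spin":0},
  {"slide":[0,0.0112,-0.03],"spin":0},
  {"slide":[0,0.0112,-0.05],"spin":0},
  {"slide":[0,0.0112,-0.06],"spin":0},
])

```text
clock: 27.1
position: [0.612, 0.0104, 0.0508]
tool_rot: [-138.8, 89.8, -172.2]
contact_force: [0.2, 0.2, -1.8]
gripper_width: 0.333
```

Run:
```python
from chk import *
s=r.observe();chk("b1",.6141,.0124,s["position"][2]+.002,0,0)
```

```text
[0.61202899 0.01042657 0.05080053] [ 0.16272944  0.15369366 -1.76898089] -33.4274577773642
```

View pics/b1.png

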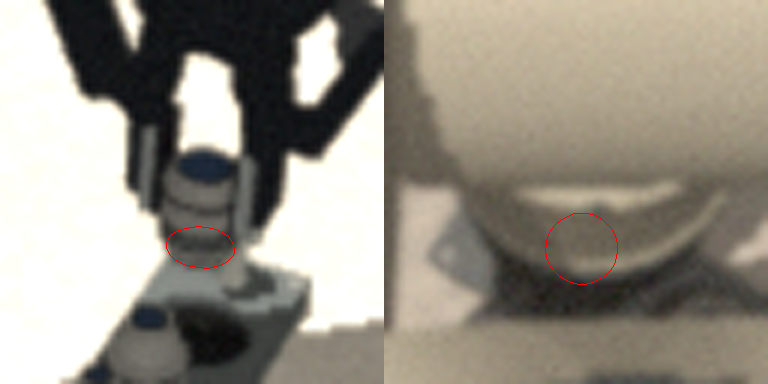

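The 38 hangs on the predicted ring above the first well, next to the knob. Lowering.

Call:
arm_command([
  {"slide":[0,0,-0.012],"spin":0},
  {"slide":[0,0,-0.024],"spin":0},
  {"slide":[0,0,-0.034],"spin":0},
  {"slide":[0,0,-0.04],"spin":0},
  {"slide":[0,0,-0.043],"spin":0},
])

```text
clock: 27.7
position: [0.6133, 0.012, 0.009]
tool_rot: [-145.0, 89.9, -178.4]
contact_force: [0.3, -0.4, -1.0]
gripper_width: 0.332
```

Call:
arm_command([
  {"slide":[0,0,-0.0015],"spin":0},
  {"slide":[0,0,-0.003],"spin":0},
  {"slide":[0,0,-0.004],"spin":0},
  {"slide":[0,0,-0.0046],"spin":0},
  {"slide":[0,0,-0.0046],"spin":0},
])

```text
clock: 28.2
position: [0.614, 0.012, 0.0066]
tool_rot: [39.6, 90.0, 6.2]
contact_force: [-4.0, -0.2, 9.1]
gripper_width: 0.333
```

Call:
arm_command([
  {"slide":[0,0,0.0006],"spin":0},
  {"slide":[0,0,0.0006],"spin":0},
])

```text
clock: 28.4
position: [0.6142, 0.012, 0.0066]
tool_rot: [36.2, 89.9, 2.9]
contact_force: [-1.8, 0.4, 5.5]
gripper_width: 0.333
```

Call:
arm_command([
  {"slide":[0,0,0],"spin":0},
  {"slide":[0,0,0],"spin":0},
  {"slide":[0,0,0],"spin":0},
  {"slide":[0,0,0],"spin":0},
], grip=0.06)

```text
clock: 28.8
position: [0.6137, 0.0119, 0.0057]
tool_rot: [-139.0, 90.0, -172.4]
contact_force: [0.6, -0.3, -0.5]
gripper_width: 0.705
```

Call:
arm_command([
  {"slide":[0,0,0.01],"spin":0},
  {"slide":[0,0,0.03],"spin":0},
  {"slide":[0,0,0.06],"spin":0},
  {"slide":[0,0,0.09],"spin":0},
  {"slide":[0,0.02,0.12],"spin":0},
])

```text
clock: 29.3
position: [0.6137, 0.0306, 0.1277]
tool_rot: [-29.4, 90.0, -62.8]
contact_force: [0.5, 0.7, -0.8]
gripper_width: 0.702
```

Call:
arm_command([
  {"slide":[-0.02,0.04,0.02],"spin":0},
  {"slide":[-0.04,0.08,0.03],"spin":0},
  {"slide":[-0.06,0.12,0.03],"spin":0},
  {"slide":[-0.08,0.16,0.03],"spin":0},
  {"slide":[-0.1,0.2,0.03],"spin":0},
])

```text
clock: 29.8
position: [0.5129, 0.2334, 0.1569]
tool_rot: [59.1, 89.9, 25.7]
contact_force: [0.3, -0.0, -0.4]
gripper_width: 0.703
```

Call:
arm_command([
  {"slide":[-0.02,0.04,0.01],"spin":0},
  {"slide":[-0.04,0.08,0.02],"spin":0},
  {"slide":[-0.06,0.12,0.03],"spin":0},
  {"slide":[-0.06,0.12,0.03],"spin":0},
  {"slide":[-0.06,0.12,0.03],"spin":0},
])

```text
clock: 30.3
position: [0.4533, 0.3527, 0.1866]
tool_rot: [53.8, 89.9, 20.6]
contact_force: [0.7, 0.3, -0.3]
gripper_width: 0.703
```

Run:
```python
from fit import *
s=r.observe();print(s["position"],s["clock"])
a=cv2.cvtColor(r.grab_frame("side"),cv2.COLOR_RGB2BGR);b=cv2.cvtColor(r.grab_frame("top"),cv2.COLOR_RGB2BGR)
D={c:r.silhouettes(c,"objective_38") for c in("top","side")}
for (x,y,k) in((.6141,.0124,[38,48]),(.5866,-.0293,[48,38,58]),(.559,-.071,[58,48]),(.5315,-.1128,[68,58])):
    for c in D:
        g=near(D[c],proj(c,(x,y,.034)))
        if g is not None: print(c,[(float(e),q,p.tolist()) for e,q,p in fit({c:g},x,y,k,.008)])
for c in("top","side"):
    for t in("eyepiece","oil_bottle"): print(c,t,[(round(d["confidence"],2),np.round(d["point"]).tolist()) for d in r.spot_point(c,t)][:2])
A=cv2.resize(a[195:290,265:365],(400,380),interpolation=cv2.INTER_CUBIC);B=cv2.resize(cv2.convertScaleAbs(b[160:255,255:355],alpha=1.5),(400,380),interpolation=cv2.INTER_CUBIC)
cv2.imwrite("pics/end.png",np.hstack([A,B]))
```

```text
[0.45334587 0.35271319 0.18659926] 30.3
top [(0.199, 38, [0.6126, 0.0103]), (0.203, 48, [0.6125, 0.0102])]
side [(0.251, 38, [0.6164, 0.0143]), (0.34, 48, [0.6161, 0.0138])]
top [(0.074, 48, [0.5841, -0.0326]), (0.075, 38, [0.5841, -0.0327]), (0.075, 58, [0.5838, -0.0324])]
side [(0.341, 48, [0.6164, 0.0147]), (0.499, 58, [0.6161, 0.0129]), (1.0, 38, [0.6526, -0.1253])]
top [(0.153, 48, [0.5575, -0.0718]), (0.164, 58, [0.5575, -0.0713])]
side [(0.397, 58, [0.5875, -0.0309]), (1.0, 48, [0.625, -0.167])]
top [(0.168, 58, [0.5321, -0.1124]), (0.183, 68, [0.5322, -0.1121])]
side [(0.096, 68, [0.5327, -0.1106]), (0.103, 58, [0.5332, -0.1087])]
top eyepiece [(0.71, [403.0, 184.0])]
top oil_bottle [(0.69, [112.0, 232.0])]
side eyepiece [(0.95, [351.0, 325.0])]
side oil_bottle [(0.65, [258.0, 150.0])]
```

View pics/end.png

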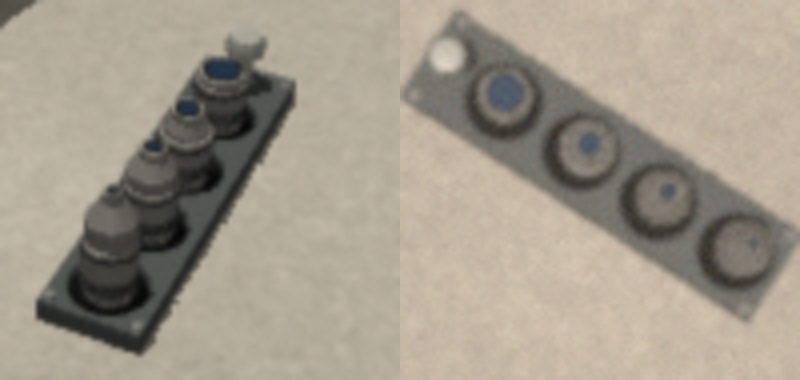

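All four stand upright in their wells. From the knob end the lenses get steadily smaller, so the order is 38, 48, 58, 68. The eyepiece and oil bottle are where they were, so I hand in.

```bash
python3 -c "
from plant import r
print(r.finish_job())"
```

```text
the job is handed in; nothing more can be done
None
```

All four objectives are in the grey rack, upright with noses up. From the knob outward they run 38, 48, 58, 68 mm. I handed the job in at about 30 s on the robot's clock, with the arm clear of everything.

- **Placement:** Each one was lowered until it touched the well floor, with 9–14 N of contact, and only then released.
- **Final pictures:** Both views show the four standing in their wells, with the lens sizes in the right order. Positions fitted from the top view are within about 5 mm of the well centres. The eyepiece and oil bottle were found within 3 pixels of where they started. I never gripped the red and purple look-alikes or deliberately touched them.

Checks that disagreed:
- **Fingertip height:** The cameras showed the fingertips about 28 mm higher than the reported tool height implies. I used the cameras and watched the contact force; touchdown in every well then came within about 1 mm of the height I expected.
- **Final length fits:** The automatic fits could not reliably tell the lengths apart once the objectives stood close together. For wells 2 and 3 the side-view fits landed on the neighbouring objective. For the order I relied on the earlier length measurements and the lens sizes in the last picture.

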